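# Change over the trays on the repair bench

## Task

Two low drawer units stand on the repair bench, and only one tray may stand out at a time. First push the narrow small-parts tray fully home with the fingertips, then hook a fingertip behind the upright lip of the wide tray with the circuit board and draw it out along its rails all the way to its stop. Do not pinch a tray front between the fingers, do not touch the circuit board, and leave the other things on the bench where they stand.

Things in the scene. Friction and masses are not known exactly. Their poses are not given: they have to be found in the camera images.
- board_unit: fixed low grey housing of the wide circuit-board tray, 160 mm wide, 180 mm deep, 62 mm high, clear top, open front. Origin: on the table under the middle of its front edge; x points to its back. Two flat steel rails 8 mm high run 200 mm out in front, beneath the tray. The two units may stand either way round (left and right)
- parts_unit: fixed low grey housing of the narrow small-parts tray, 115 mm wide, 180 mm deep, 62 mm high, clear top, open front. Origin: on the table under the middle of its front edge; x points to its back. Two flat steel rails 8 mm high run 200 mm out in front, beneath the tray. The two units may stand either way round (left and right)
- board_lip: bare-metal upright lip across the front of the wide circuit-board tray, 130 mm wide (y), 5 mm thick, 40 mm high. Origin: middle of the top edge of its REAR face (towards the housing), 55 mm above the table. x points level into the housing, y along the lip, z up; the tray slides out along -x. The tray floor behind it is 15 mm above the table; shut, the gap from rear face to housing is 65 mm
- board_facing: flat grey plastic facing on the outside of the wide circuit-board tray's front, 130 mm wide, 5 mm thick, 41 mm high (12 to 53 mm above the table; the metal lip right behind stands 2 mm higher). Origin: on the middle of its FRONT face, 28.5 mm above the table, 10 mm in front of the lip's rear face; axes as the lip's (pushing along +x shuts the tray)
- board_tray (a joint): how far the wide tray is out: 0 m fully home, 0.11 m at its outer stop. It starts 0 to 20 mm out. Moves with about 2.5 N of rail friction plus 8 N per m/s and stays where it is left
- circuit_board: the green circuit board (115 x 100 mm, two slotted aluminium heat sinks on it) fixed on the wide tray; its front edge is about 80 mm behind the lip's rear face. Origin: under its centre, 15 mm above the table. Under the housing's clear top while the tray is in. Not to be touched
- parts_lip: bare-metal upright lip across the front of the narrow small-parts tray, 85 mm wide (y), 5 mm thick, 40 mm high. Origin: middle of the top edge of its REAR face (towards the housing), 55 mm above the table. x points level into the housing, y along the lip, z up; the tray slides out along -x. The tray floor behind it is 15 mm above the table; shut, the gap from rear face to housing is 65 mm
- parts_facing: flat grey plastic facing on the outside of the narrow small-parts tray's front, 85 mm wide, 5 mm thick, 41 mm high (12 to 53 mm above the table; the metal lip right behind stands 2 mm higher). Origin: on the middle of its FRONT face, 28.5 mm above the table, 10 mm in front of the lip's rear face; axes as the lip's (pushing along +x shuts the tray)
- parts_tray (a joint): how far the narrow tray is out: 0 m fully home, 0.11 m at its outer stop. It starts 40 to 90 mm out; same friction
- capacitor: bystander: a can-shaped capacitor, 32 mm across, 38 mm high, standing between the trays; origin under its base
- heat_sink: bystander: a loose finned aluminium heat sink, 44 x 36 x 18 mm; origin under its base
- flux_jar: bystander: a small jar, 44 mm across, 42 mm high, standing on the narrow unit's top; origin under its base
- screwdriver: bystander: a screwdriver, 160 mm long, lying on the table
- solvent_bottle: bystander: an amber bottle, 56 mm across, 130 mm high; origin under its base
- solder_spool: bystander: a spool, 56 mm across, 38 mm high; origin under its base
- tweezers: bystander: steel tweezers, 130 mm long, 4 mm thick, lying on the table

How it is judged:
On the way, in this order (a step that is already met when the one before it is completed fails the run):
1. the narrow tray is pushed fully home (within 6 mm) (value of joint parts_tray below 0.006 m), for 0.2 s.
2. the wide tray is being drawn by its lip, 35 mm or more out (value of joint board_tray above 0.035 m and contact force between the fingers and board_lip above 0.5 N), for 0.1 s.
3. the wide tray is out at its stop (within 8 mm) (value of joint board_tray above 0.102 m), for 0.1 s.
At the end, for the whole second after the job is handed in: the wide tray stands out within 8 mm of its outer stop, the narrow tray is home within 6 mm, and every bystander is within 15 mm of where it stood (value of joint board_tray above 0.102 m and value of joint parts_tray below 0.006 m and distance of each of capacitor, heat_sink, flux_jar, screwdriver, solvent_bottle, solder_spool, tweezers from where it was at the start of the episode below 0.015 m); the robot touches nothing.
It fails at once if the wide tray is drawn out more than 32 mm while the narrow one still stands out more than 12 mm (value of joint board_tray above 0.032 m and value of joint parts_tray above 0.012 m).
It fails at once if the wide tray's front is pinched (fingers press its lip and its facing at once) (contact force between the fingers and board_lip above 1 N and contact force between the fingers and board_facing above 1 N).
It fails at once if the narrow tray's front is pinched (fingers press its lip and its facing at once) (contact force between the fingers and parts_lip above 1 N and contact force between the fingers and parts_facing above 1 N).
It fails at once if the circuit board is touched (contact force between the fingers and circuit_board above 1 N).
It fails at once if a bystander is moved more than 15 mm, knocked over, lifted or carried (distance of any of capacitor, heat_sink, flux_jar, screwdriver, solvent_bottle, solder_spool, tweezers from where it was at the start of the episode above 0.015 m).
It also fails if it takes over 51 s, if anything falls off the work surface, if the arm or the gripper's body presses on something with over 40 N, if the wrist force passes 120 N, or if a joint passes its speed limit or range.

## Robot

A 6-joint arm with a two-finger parallel gripper is mounted at the origin on the work surface. World frame = base frame: x ahead of the robot, y to its left, z up, the work surface at z = 0. Lengths are in m, angles in rad, forces in N, time in s.
With the tool pointing down it reaches from about 0.35 to 0.85 m from the base axis. Payload 8.1 kg.
Tool frame: the origin (TCP) lies at the very end of the fingers, on their centre line; the grasp point (between the pads) lies 19 mm behind it (robot.pinch_z is the distance from the TCP to the grasp point, in m); x points along the fingers, z is the direction in which the jaws open and shut, and the axes are right-handed (so a half turn about x gives the same grasp; the last joint's range is limited). The gripper opens to 93 mm and grips with 3 to 60 N. Pads are 15 mm wide; open, the fingers measure 128 mm over their backs; the gripper's body (75 mm by 188 mm) begins 65 mm behind the grasp point.
Start: joints at [1.024, 0.13, 1.488, -0, 1.523, -0.085], TCP at [0.267, 0.537, 0.219] pointing down, gripper open.
Joint ranges: [-2.96, 2.96], [-0.89, 2.26], [0.02, 2.5], [-1.34, 4.48], [0, 2.73], [-2.66, 2.66]. Speed limits (rad/s): [2.39, 2.39, 2.79, 3.14, 3.14, 3.14].

## Interface

Orientations are given as a rotation vector (axis times angle).
In Python, from plant import robot, optics, ticket gives the robot as it stands.
- The arm moves only by the tool jog_arm, never from a script. Its argument "targets" is a list of rows, each a list of 7 numbers: the shift along the tool's x, y, z in cm, then the turn, a rotation vector about the tool's x, y, z in degrees, then the closure, from 0 (fully open) to 1 (shut). In form: [[dx, dy, dz, ax, ay, az, grip], ...]. A call has 1 to 5 rows; each row is the pose to reach, as a shift and turn from the pose measured when the call began, along the tool's axes at that moment; what a row does not reach only later rows make up. A row lasts 1/8 s, in which the tool goes at most 62.5 mm and 10.7 degrees, less where a joint would pass 70% of its speed; a pose out of reach is approached as far as the arm can. A call with a gripper value outside its range is refused whole. The fingers move at their own pace and stop on an object; "squeeze" is the grip in N (left out, the last holds). Time passes only in rows, so rows that repeat a pose let the fingers close. It gives the time, the measured TCP pose, the force and the opening at its end, in the units of the state.
- robot.read_state(): the state, without advancing time (a new reading comes with each control period).
- optics.read_camera(name): name is "scene" or "top" or "wrist"; returns a dict with "frame" (400x640x3 uint8, red, green, blue), "vertical_fov" (degrees; the focal length in pixels is half the picture's height over the tangent of half this angle, whatever the lens; pixels are square), "cx", "cy" (the principal point, pixels), "R" (3x3) and "t" (3): a world point X has camera coordinates R X + t. Camera axes: x right, y down, z forward; pixel columns grow to the right and rows downward; lengths in m; the calibration is good to about 2 mm. A picture is of the moment at which its call begins. There is no depth.
- ticket.close_job(): hands the job in, once; it reports no verdict.
The state is a dict: "t": time; "q": joint angles; "dq": joint speeds; "joint_torque": joint torques, N m; "tool_pos": TCP position; "orientation": TCP orientation; "force": force on the tool from outside, world axes, zero at the start; "wrist_torque": the same for the moment, N m; "opening": finger opening in m.
Only numpy, scipy, OpenCV 4.12 (cv2) and the standard library are available. Lean on these libraries where they do the work, as an engineer would, in place of code of your own. Each camera call takes 0.05 s, during which the arm holds its last target.

## Working session

There is one attempt and no reset: what is moved stays moved. The work goes in short steps, Python scripts to look and compute and a tool call to move; the robot and the scene stay as the last step left them, time stands still between calls to the robot, and variables do not carry over. Pictures are saved under pics/ and viewed, and the job is handed in when it is done.

Besides the shell and the picture viewer there is one more tool, called as name(argument=value, ...), one argument or row to a line, values as JSON. jog_arm: Moves the arm, as the interface text tells. Its arguments: {"type":"object","properties":{"targets":{"type":"array"},"squeeze":{"type":"number"}},"required":["targets"]}

```bash
mkdir -p pics; ls; cat > h.py <<'E'
import numpy as np, cv2, pickle
from plant import robot, optics, ticket
def snap(names=("scene","top","wrist"),tag="a"):
    d={}
    for n in names:
        c=optics.read_camera(n); d[n]=c
        cv2.imwrite(f"pics/{n}_{tag}.png",c["frame"][:,:,::-1])
        pickle.dump(c,open(f"{n}_{tag}.pkl","wb"))
    return d
def load(n,tag): return pickle.load(open(f"{n}_{tag}.pkl","rb"))
def f(c): return 200/np.tan(np.radians(c["vertical_fov"])/2)
def cast(c,u,v,z):
    d=np.array([(u-c["cx"])/f(c),(v-c["cy"])/f(c),1.]); R=np.array(c["R"]);t=np.array(c["t"])
    o=-R.T@t; w=R.T@d; return o+w*(z-o[2])/w[2]
def proj(c,X):
    p=np.array(c["R"])@np.array(X)+c["t"]; return f(c)*p[0]/p[2]+c["cx"],f(c)*p[1]/p[2]+c["cy"]
E
python3 - <<'E'
from h import *
d=snap()
for n,c in d.items(): print(n,c["vertical_fov"],c["cx"],c["cy"],(-np.array(c["R"]).T@np.array(c["t"])).round(3))
s=robot.read_state();print(s["t"],s["tool_pos"],s["orientation"],s["opening"],s["force"])
E
```

```text
pics
scene 54.58904751569056 319.48989473559254 207.07764132217076 [1.075 0.216 0.877]
top 45.779284477006584 316.6530898036364 200.43295834896026 [ 0.279 -0.004  1.522]
wrist 67.887696242357 319.06157869739286 199.15365910281923 [0.204 0.567 0.385]
0.15 [0.2671066  0.53679024 0.21785564] [-0.86338608  1.3941858   0.86231957] 0.0928398561124084 [0.68977949 0.22292398 0.1862579 ]
```

View pics/top_a.png

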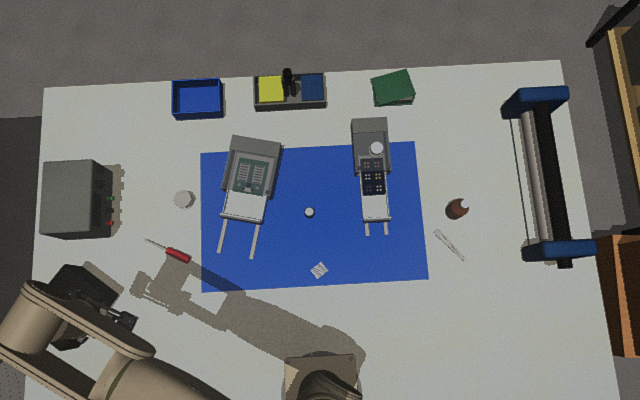

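View pics/scene_a.png

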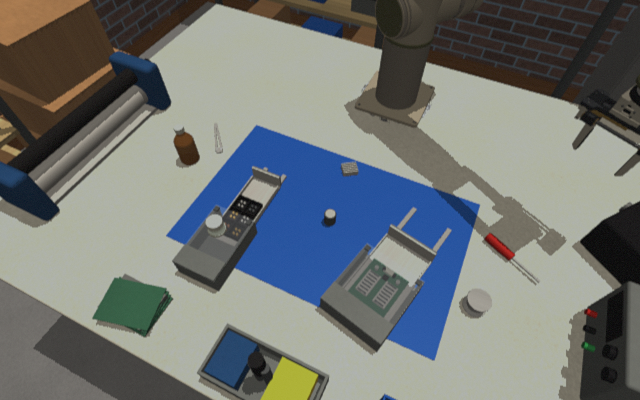

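View pics/wrist_a.png

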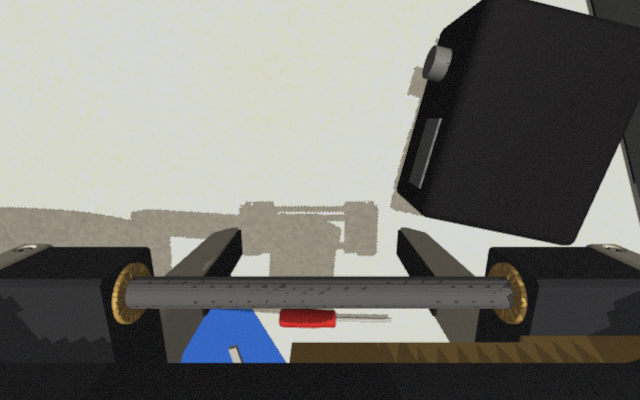

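```bash
python3 - <<'E'
from h import *
a=cv2.imread("pics/top_a.png"); 
l=cv2.resize(a[125:275,200:300],None,fx=4,fy=4,interpolation=cv2.INTER_CUBIC)
r=cv2.resize(a[110:260,335:435],None,fx=4,fy=4,interpolation=cv2.INTER_CUBIC)
cv2.imwrite("pics/topz.png",np.hstack([l,r]))
a=cv2.imread("pics/scene_a.png")
l=cv2.resize(a[150:300,165:365],None,fx=4,fy=4,interpolation=cv2.INTER_CUBIC)
r=cv2.resize(a[200:350,310:510],None,fx=4,fy=4,interpolation=cv2.INTER_CUBIC)
cv2.imwrite("pics/scz1.png",l);cv2.imwrite("pics/scz2.png",r)
E
```

```text
(no output)
```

View pics/topz.png

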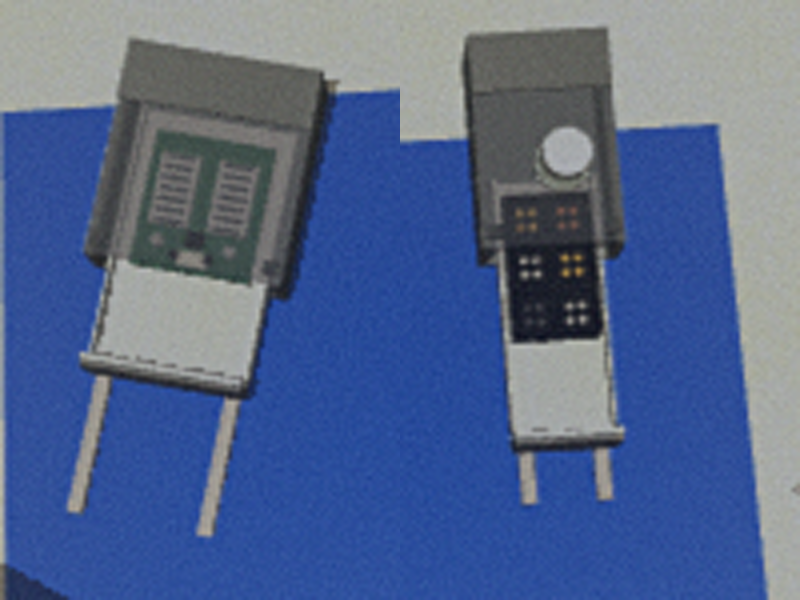

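View pics/scz1.png

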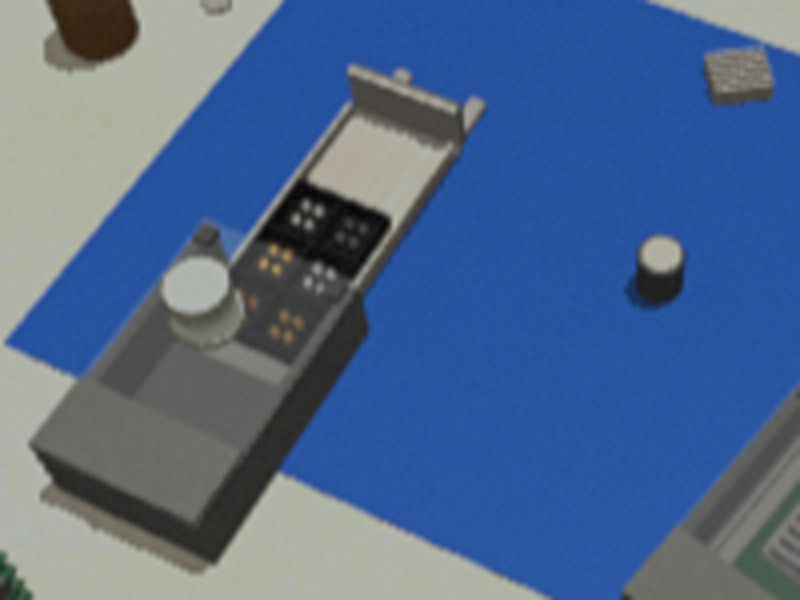

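View pics/scz2.png

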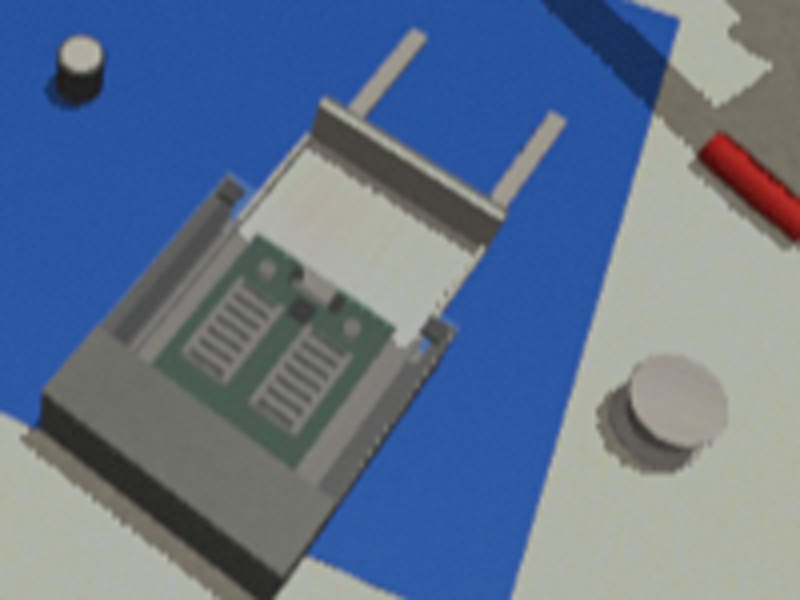

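```bash
cat > m.py <<'E'
from h import *
t=load("top","a"); s=load("scene","a")
T=lambda u,v,z,r=0: cast(t,u/4+(335-100 if r else 200),v/4+(110 if r else 125),z)
S1=lambda u,v,z: cast(s,u/4+165,v/4+150,z)
S2=lambda u,v,z: cast(s,u/4+310,v/4+200,z)
E
python3 - <<'E'
from m import *
p=lambda n,x: print(n,np.round(x,4))
p("W lip top L",T(82,355,.055));p("W lip top R",T(248,388,.055))
p("W scene",S2(499,214,.055));p("W scene",S2(320,102,.055))
p("N lip top L",T(513,440,.055,1));p("R",T(625,434,.055,1))
p("N scene",S1(464,107,.055));p("N scene",S1(351,72,.055))
# rails z=.008 ends
p("W rails",T(76,513,.008));p("W rails",T(205,536,.008))
p("N rails",T(530,503,.008,1));p("N rails",T(605,499,.008,1))
# housing z=.062 corners back top
p("W back",T(128,40,.062));p("W back",T(325,72,.062));p("W front L",T(87,255,.062));p("W fr R",T(280,295,.062))
p("N back",T(465,35,.062,1));p("N back",T(607,28,.062,1));p("N frL",T(487,262,.062,1));p("N frR",T(622,250,.062,1))
p("W sc back",S2(42,392,.062));p("W sc back",S2(278,572,.062))
p("N sc back",S1(35,443,.062));p("N sc back",S1(197,523,.062))
c=lambda u,v,z: cast(t,u,v,z)
p("cap",c(309,212,.038));p("hs",c(319,270,.018));p("jar",c(376,148,.104));p("bot",c(462,205,.1));p("spool",c(184,199,.038))
E
```

```text
W lip top L [0.5595 0.2866 0.055 ]
W lip top R [0.5256 0.1571 0.055 ]
W scene [0.5577 0.2859 0.055 ]
W scene [0.5295 0.1627 0.055 ]
N lip top L [ 0.5131 -0.1601  0.055 ]
R [ 0.5127 -0.2481  0.055 ]
N scene [ 0.5107 -0.1581  0.055 ]
N scene [ 0.5175 -0.2434  0.055 ]
W rails [0.4407 0.3029 0.008 ]
W rails [0.4163 0.2007 0.008 ]
N rails [ 0.4687 -0.1747  0.008 ]
N rails [ 0.4684 -0.2351  0.008 ]
W back [0.8155 0.2435 0.062 ]
W back [0.7789 0.0852 0.062 ]
W front L [0.6384 0.2799 0.062 ]
W fr R [0.597  0.1286 0.062 ]
N back [ 0.8481 -0.1466  0.062 ]
N back [ 0.8472 -0.2627  0.062 ]
N frL [ 0.6562 -0.15    0.062 ]
N frR [ 0.6597 -0.258   0.062 ]
W sc back [0.7794 0.0882 0.062 ]
W sc back [0.8145 0.2395 0.062 ]
N sc back [ 0.8453 -0.2582  0.062 ]
N sc back [ 0.8464 -0.1452  0.062 ]
cap [0.5518 0.0085 0.038 ]
hs [ 0.3684 -0.0125  0.018 ]
jar [ 0.7304 -0.2126  0.104 ]
bot [ 0.5344 -0.4602  0.1   ]
spool [0.6178 0.406  0.038 ]
```

```bash
cat >> h.py <<'E'
from scipy.spatial.transform import Rotation as Ro
def plan(pos,yaw,quiet=0):
    "jaw axis along the y axis of a frame with this yaw(deg); tool x down"
    s=robot.read_state(); R=Ro.from_rotvec(s["orientation"]).as_matrix(); p=np.array(s["tool_pos"])
    y=np.radians(yaw); z=np.array([-np.sin(y),np.cos(y),0]); 
    best=None
    for sg in (1,-1):
        X=np.array([0,0,-1.]); Z=sg*z; Y=np.cross(Z,X); G=np.c_[X,Y,Z]
        rv=Ro.from_matrix(R.T@G).as_rotvec(degrees=True)
        print("sign",sg,"shift cm",(R.T@(np.array(pos)-p)*100).round(2),"turn",rv.round(1))
    print("t",round(s["t"],2),"pos",p.round(4),"q",np.round(s["q"],2),"F",np.round(s["force"],1),"open",round(s["opening"],4)); print(R.round(3))
E
python3 -c "
from h import *
plan([.44,-.203,.2],0.3)"
```

```text
sign 1 shift cm [  1.86 -48.44 -58.53] turn [-26.8  -0.1  -0. ]
sign -1 shift cm [  1.86 -48.44 -58.53] turn [ 1.532e+02 -0.000e+00  1.000e-01]
t 0.15 pos [0.2671 0.5368 0.2179] q [ 1.02  0.13  1.49 -0.    1.52 -0.09] F [0.7 0.2 0.2] open 0.0928
[[-0.001 -0.895  0.446]
 [-0.001  0.446  0.895]
 [-1.     0.    -0.001]]
```

jog_arm(
  targets=[
    [0,-16,-20,-9,0,0,1],
    [1,-32,-38,-18,0,0,1],
    [1,-48.4,-58.5,-26.8,0,0,1],
    [1.8,-48.4,-58.5,-26.8,0,0,1],
    [1.8,-48.4,-58.5,-26.8,0,0,1],
  ],
  squeeze=20,
)

```text
t: 0.78
tool_pos: [0.338, 0.231, 0.2126]
orientation: [-1.215, 1.207, 1.214]
force: [0.8, -0.6, 0.7]
opening: 0.0475
```

```bash
python3 -c "
from h import *
plan([.44,-.203,.2],0.3)"
```

```text
sign 1 shift cm [  1.31  -9.91 -43.47] turn [ 0.1 -0.1 -0. ]
sign -1 shift cm [  1.31  -9.91 -43.47] turn [-1.799e+02  0.000e+00 -1.000e-01]
t 0.78 pos [0.338  0.231  0.2126] q [ 0.48 -0.41  1.99 -0.    1.56 -1.1 ] F [ 0.8 -0.6  0.7] open 0.0475
[[-0.    -1.    -0.007]
 [-0.001 -0.007  1.   ]
 [-1.     0.    -0.001]]
```

jog_arm(
  targets=[
    [0,-2,-6,0,0,0,1],
    [0,-9.9,-43.5,0,0,0,1],
    [0,-9.9,-43.5,0,0,0,1],
    [0,-9.9,-43.5,0,0,0,1],
    [0,-9.9,-43.5,0,0,0,1],
  ],
)

```text
t: 1.4
tool_pos: [0.4109, -0.0729, 0.2131]
orientation: [-1.215, 1.207, 1.213]
force: [1.5, 0.0, 0.6]
opening: 0.0012
```

jog_arm(
  targets=[
    [0,-6,-20,0,0,0,1],
    [0,-6,-20,0,0,0,1],
    [0,-6,-20,0,0,0,1],
  ],
)

```text
t: 1.78
tool_pos: [0.4655, -0.2524, 0.2131]
orientation: [-1.215, 1.207, 1.212]
force: [0.2, 0.7, 0.6]
opening: 0.0006
```

```bash
python3 -c "
from h import *
plan([.45,-.203,.026],0.3)
snap(tag='b')"
```

```text
sign 1 shift cm [18.71  1.54  4.97] turn [ 0.  -0.1  0. ]
sign -1 shift cm [18.71  1.54  4.97] turn [-1.8e+02 -1.0e-01 -1.0e-01]
t 1.77 pos [ 0.4655 -0.2524  0.2131] q [-0.59 -0.06  1.69 -0.    1.51 -2.17] F [0.2 0.7 0.6] open 0.0006
[[ 0.001 -1.    -0.006]
 [-0.001 -0.006  1.   ]
 [-1.    -0.001 -0.001]]
```

View pics/wrist_b.png

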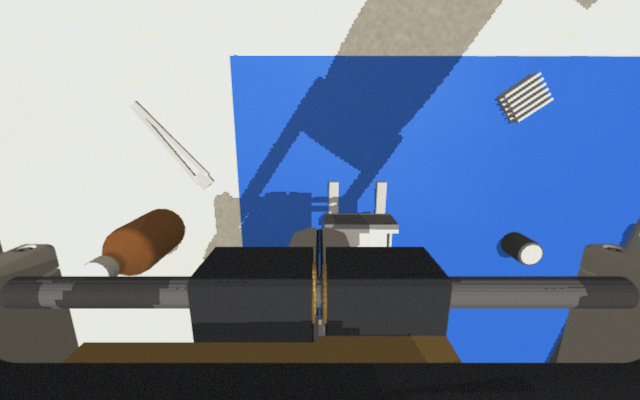

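View pics/scene_b.png

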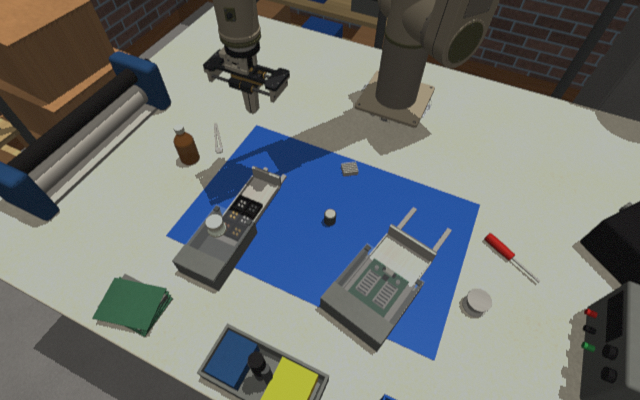

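```bash
python3 -c "
from h import *
w=load('wrist','b')
for u,v,z in [(325,229,.055),(397,229,.055),(325,233,.055),(397,233,.055),(325,227,.053),(334,183,.008),(381,183,.008)]: print(cast(w,u,v,z).round(4))
a=cv2.imread('pics/wrist_b.png');cv2.imwrite('pics/wz.png',cv2.resize(a[170:260,280:430],None,fx=5,fy=5,interpolation=cv2.INTER_CUBIC))"
```

```text
[ 0.5143 -0.2488  0.055 ]
[ 0.5141 -0.1656  0.055 ]
[ 0.5192 -0.2488  0.055 ]
[ 0.5191 -0.1653  0.055 ]
[ 0.5126 -0.2488  0.053 ]
[ 0.4696 -0.2368  0.008 ]
[ 0.4695 -0.1771  0.008 ]
```

View pics/wz.png

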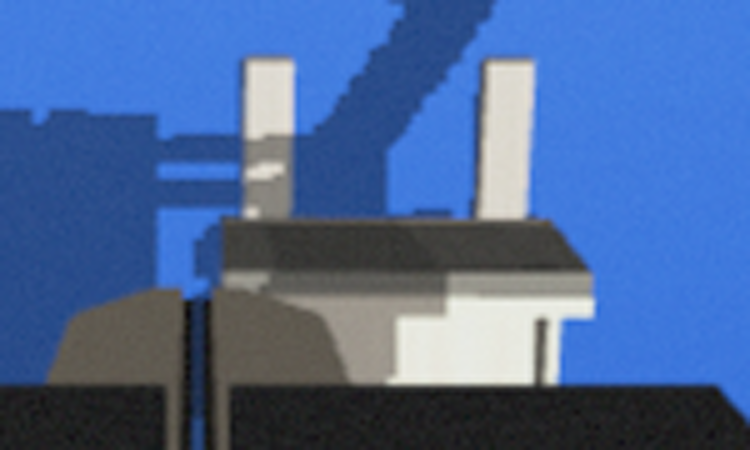

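jog_arm(
  targets=[
    [0,1.5,5,0,0,0,1],
    [6,2.5,5,0,0,0,1],
    [12,2.5,5,0,0,0,1],
    [18.5,2.5,5,0,0,0,1],
    [18.5,2.5,5,0,0,0,1],
  ],
)

```text
t: 2.55
tool_pos: [0.4348, -0.1986, 0.0221]
orientation: [-1.203, 1.211, 1.223]
force: [-1.0, 0.5, 1.3]
opening: 0.0003
```

```bash
python3 -c "
from h import *
plan([.592,-.203,.026],0.3)
snap(tag='c')"
```

```text
sign 1 shift cm [ -0.57 -15.72  -0.49] turn [-0.1  0.3 -0.6]
sign -1 shift cm [ -0.57 -15.72  -0.49] turn [179.9  -1.   -0.5]
t 2.55 pos [ 0.4348 -0.1986  0.0221] q [-0.54  0.01  1.99 -0.    1.15 -2.11] F [-1.   0.5  1.3] open 0.0003
[[-0.011 -1.    -0.004]
 [ 0.006 -0.004  1.   ]
 [-1.     0.011  0.006]]
```

View pics/scene_c.png

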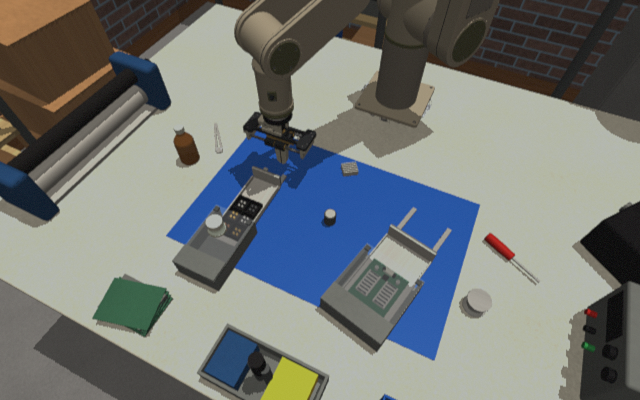

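View pics/top_c.png

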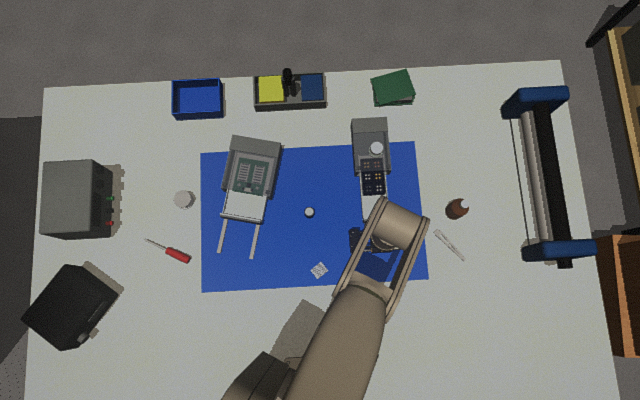

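jog_arm(
  targets=[
    [-0.4,-3,-0.7,0,0.3,-0.6,1],
    [-0.4,-5.5,-0.7,0,0.3,-0.6,1],
    [-0.4,-7.5,-0.7,0,0.3,-0.6,1],
    [-0.4,-9.5,-0.7,0,0.3,-0.6,1],
    [-0.4,-11.5,-0.7,0,0.3,-0.6,1],
  ],
)

```text
t: 3.32
tool_pos: [0.5584, -0.2107, 0.0377]
orientation: [-1.226, 1.204, 1.196]
force: [-3.5, -1.8, 1.5]
opening: 0.0004
```

```bash
python3 -c "
from h import *
plan([.59,-.206,.026],0.3)
snap(tag='d')"
```

```text
sign 1 shift cm [ 1.21 -3.14  0.48] turn [-0.1 -0.5  0.9]
sign -1 shift cm [ 1.21 -3.14  0.48] turn [179.9   1.3   0.9]
t 3.33 pos [ 0.5584 -0.2107  0.0377] q [-0.45  0.26  1.68 -0.    1.18 -2.02] F [-3.5 -1.8  1.5] open 0.0004
[[ 0.015 -1.    -0.003]
 [-0.009 -0.003  1.   ]
 [-1.    -0.015 -0.01 ]]
```

View pics/scene_d.png

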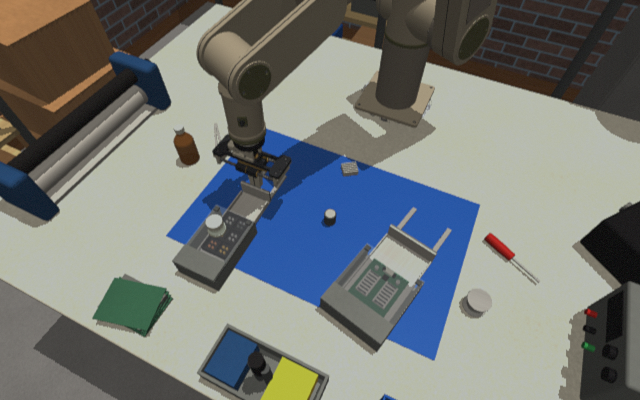

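jog_arm(
  targets=[
    [0.5,-0.5,0.4,0,-0.5,0.9,1],
    [1,-1.2,0.4,0,-0.5,0.9,1],
    [1,-2,0.4,0,-0.5,0.9,1],
    [1,-2,0.4,0,-0.5,0.9,1],
  ],
)

```text
t: 3.98
tool_pos: [0.5792, -0.206, 0.0268]
orientation: [-1.212, 1.207, 1.212]
force: [0.5, 0.5, 0.6]
opening: 0.0006
```

```bash
python3 -c "
from h import *
plan([.59,-.206,.026],0.3)
"
```

```text
sign 1 shift cm [ 0.08 -1.08 -0.01] turn [-0.1  0.   0. ]
sign -1 shift cm [ 0.08 -1.08 -0.01] turn [179.9   0.   -0. ]
t 3.98 pos [ 0.5792 -0.206   0.0268] q [-0.43  0.34  1.62  0.    1.19 -2.  ] F [0.5 0.5 0.6] open 0.0006
[[ 0.    -1.    -0.004]
 [ 0.    -0.004  1.   ]
 [-1.    -0.     0.   ]]
```

jog_arm(
  targets=[
    [0,-0.3,0,0,0,0,1],
    [0,-0.6,0,0,0,0,1],
    [0,-0.8,0,0,0,0,1],
  ],
)

```text
t: 4.35
tool_pos: [0.5842, -0.206, 0.0267]
orientation: [-1.208, 1.211, 1.217]
force: [-24.7, 0.8, 18.0]
opening: 0.0004
```

```bash
python3 -c "
from h import *
plan([.59,-.206,.026],0.3)
snap(tag='e')
a=cv2.imread('pics/scene_e.png');cv2.imwrite('pics/sz.png',cv2.resize(a[120:300,165:365],None,fx=4,fy=3.3,interpolation=cv2.INTER_CUBIC))"
```

```text
sign 1 shift cm [ 0.06 -0.58 -0.01] turn [-0.1  0.1 -0.4]
sign -1 shift cm [ 0.06 -0.58 -0.01] turn [ 1.799e+02 -6.000e-01 -1.000e-01]
t 4.35 pos [ 0.5842 -0.206   0.0267] q [-0.42  0.35  1.59 -0.    1.2  -2.  ] F [-24.7   0.8  18. ] open 0.0004
[[-0.006 -1.    -0.004]
 [ 0.001 -0.004  1.   ]
 [-1.     0.006  0.001]]
```

View pics/sz.png

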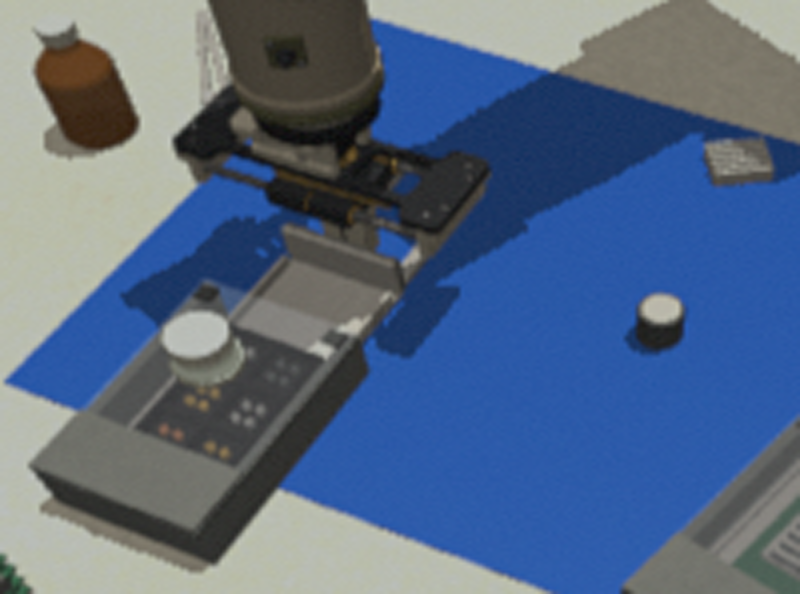

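jog_arm(
  targets=[
    [0,1,0,0,0,0,1],
    [0,3,0,0,0,0,1],
    [-4,4,0,0,0,0,1],
    [-10,4,0,0,0,0,1],
    [-14,4,2,0,0,0,1],
  ],
)

```text
t: 5.12
tool_pos: [0.5458, -0.1874, 0.1703]
orientation: [-1.21, 1.21, 1.212]
force: [0.3, 0.5, 0.0]
opening: 0.0006
```

```bash
python3 -c "
from h import *
snap(tag='f')
plan([.573,.216,.16],-13.2)
a=cv2.imread('pics/scene_f.png');cv2.imwrite('pics/sz2.png',cv2.resize(a[120:300,165:365],None,fx=4,fy=3.3,interpolation=cv2.INTER_CUBIC))"
```

```text
sign 1 shift cm [ 1.01 -2.79 40.23] turn [13.5 -0.1  0. ]
sign -1 shift cm [ 1.01 -2.79 40.23] turn [-1.665e+02 -1.000e-01 -1.000e-01]
t 5.28 pos [ 0.5471 -0.1865  0.1706] q [-0.42  0.1   1.61 -0.    1.43 -1.99] F [ 1.   0.1 -0.4] open 0.0007
[[ 0.001 -1.    -0.005]
 [-0.001 -0.005  1.   ]
 [-1.    -0.001 -0.001]]
```

View pics/sz2.png

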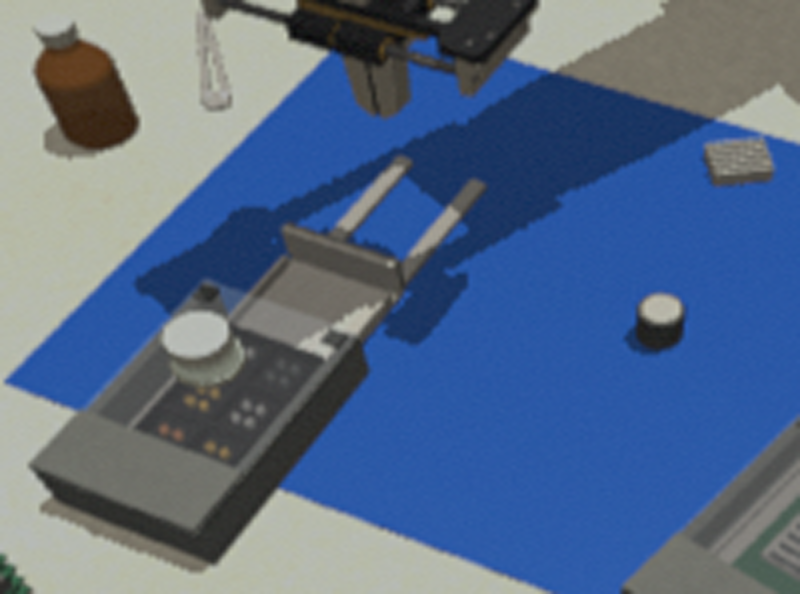

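```bash
python3 -c "
from h import *
w=load('scene','f')
for u,v in [(236.3,189),(265.8,200.5)]: print(cast(w,u,v,.055).round(4))
t=load('top','f')
a=cv2.imread('pics/top_f.png');cv2.imwrite('pics/tz.png',cv2.resize(a[110:260,335:435],None,fx=4,fy=4,interpolation=cv2.INTER_CUBIC))"
```

```text
[ 0.5995 -0.2448  0.055 ]
[ 0.5981 -0.1554  0.055 ]
```

View pics/tz.png

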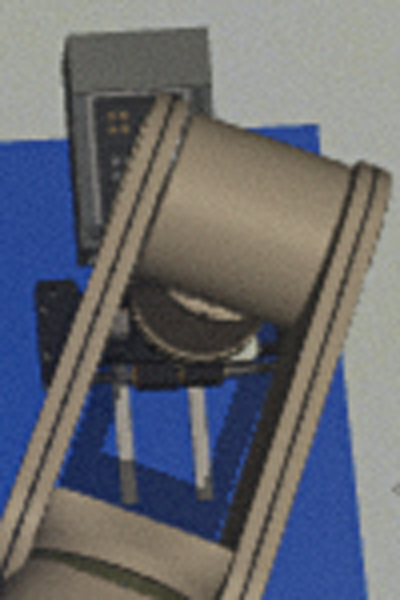

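jog_arm(
  targets=[
    [0,-1,6,4,0,0,1],
    [0,-2.8,18,9,0,0,1],
    [0,-2.8,40,13.5,0,0,1],
    [0,-2.8,40,13.5,0,0,1],
    [0,-2.8,40,13.5,0,0,1],
  ],
)

```text
t: 5.9
tool_pos: [0.5699, 0.1245, 0.1683]
orientation: [-1.038, 1.311, 1.037]
force: [0.9, -0.2, 0.1]
opening: 0.0003
```

```bash
python3 -c "
from h import *
plan([.573,.216,.16],-13.2)"
```

```text
sign 1 shift cm [0.82 1.79 8.98] turn [-0.  -0.1 -0. ]
sign -1 shift cm [0.82 1.79 8.98] turn [ 1.8e+02 -1.0e-01  2.0e-01]
t 5.9 pos [0.5699 0.1245 0.1683] q [ 0.13  0.12  1.6  -0.    1.43 -1.21] F [ 0.9 -0.2  0.1] open 0.0003
[[-0.001 -0.973  0.229]
 [-0.002  0.229  0.973]
 [-1.     0.001 -0.002]]
```

jog_arm(
  targets=[
    [0,1,5,0,0,0,1],
    [0.8,1.8,9,0,0,0,1],
    [2,1.8,9,0,0,0,1],
    [4,1.8,9,0,0,0,1],
    [4,1.8,9,0,0,0,1],
  ],
)

```text
t: 6.52
tool_pos: [0.571, 0.2143, 0.1245]
orientation: [-1.036, 1.318, 1.039]
force: [-0.2, 0.7, 0.4]
opening: 0.0007
```

```bash
python3 -c "
from h import *
snap(tag='g')
plan([.573,.216,.028],-13.2)
a=cv2.imread('pics/scene_g.png');cv2.imwrite('pics/sz3.png',cv2.resize(a[170:350,310:510],None,fx=4,fy=3.3,interpolation=cv2.INTER_CUBIC))
a=cv2.imread('pics/wrist_g.png');cv2.imwrite('pics/wz3.png',a)"
```

```text
sign 1 shift cm [10.03  0.04  0.09] turn [-0.1 -0.1 -0. ]
sign -1 shift cm [10.03  0.04  0.09] turn [ 1.799e+02 -1.000e-01  2.000e-01]
t 6.67 pos [0.5732 0.2152 0.1283] q [ 0.28  0.22  1.55 -0.    1.37 -1.06] F [-0.3 -0.1  0.7] open 0.0004
[[-0.001 -0.973  0.23 ]
 [-0.002  0.23   0.973]
 [-1.     0.001 -0.002]]
```

View pics/sz3.png

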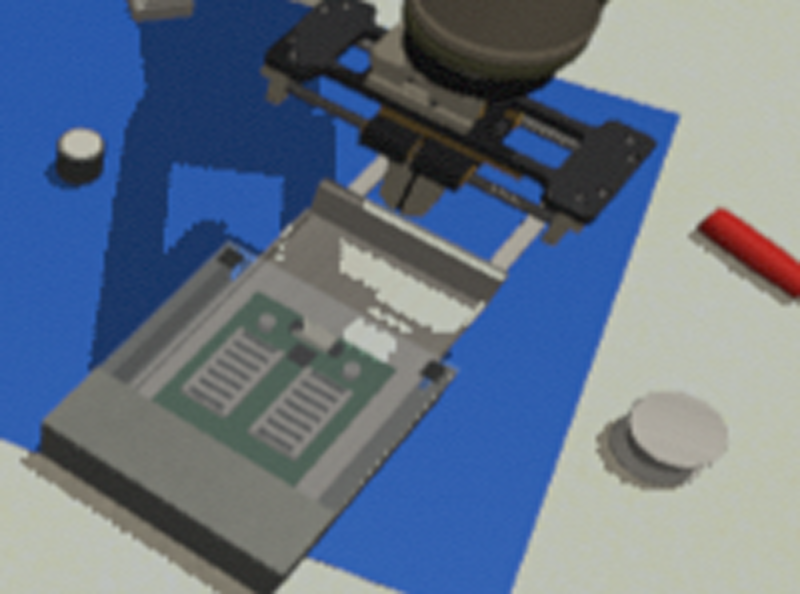

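View pics/wz3.png

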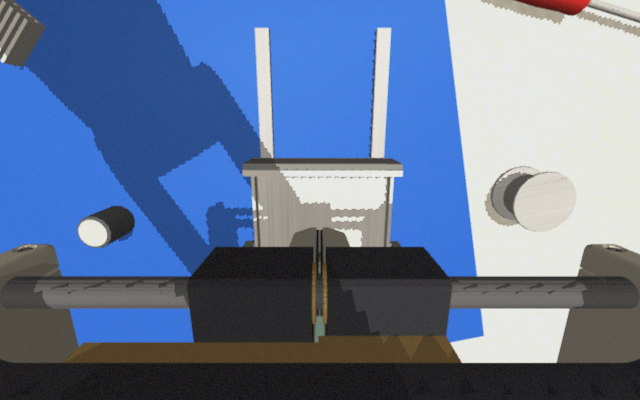

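```bash
python3 -c "
from h import *
w=load('wrist','g'); e=np.array([np.cos(np.radians(13.2)),-np.sin(np.radians(13.2)),0])
p=np.array(robot.read_state()['tool_pos'])
for u,v in [(244,175.5),(402,176)]:
  x=cast(w,u,v,.055); print(x.round(4),((p-x)@e).round(4))
for x in [(.5435,.2225,.055),p]: print(proj(w,x),proj(load('scene','g'),x))
"
```

```text
[0.5314 0.1605 0.055 ] 0.0283
[0.5615 0.2862 0.055 ] 0.0276
(np.float64(321.1483008165728), np.float64(172.50457394576637)) (np.float64(411.1740286033245), np.float64(238.87145128284834))
(np.float64(321.17699804524597), np.float64(242.68221556652423)) (np.float64(410.69672689510867), np.float64(231.62370675047285))
```

jog_arm(
  targets=[
    [4,0,0,0,0,0,1],
    [7,0,0,0,0,0,1],
    [9.3,0,0,0,0,0,1],
    [9.8,0,0,0,0,0,1],
    [9.8,0,0,0,0,0,1],
  ],
)

```text
t: 7.3
tool_pos: [0.5738, 0.2148, 0.0313]
orientation: [-1.037, 1.311, 1.035]
force: [0.0, -0.6, 0.2]
opening: 0.0008
```

```bash
python3 -c "
from h import *
snap(('scene','wrist'),tag='i')
plan([.573-.974*.02,.216+.228*.02,.028],-13.2)
a=cv2.imread('pics/scene_i.png');cv2.imwrite('pics/sz4.png',cv2.resize(a[170:350,310:510],None,fx=4,fy=3.3,interpolation=cv2.INTER_CUBIC))"
```

```text
sign 1 shift cm [0.41 2.16 0.04] turn [-0.1 -0.   0.1]
sign -1 shift cm [0.41 2.16 0.04] turn [179.9   0.2   0. ]
t 7.4 pos [0.5744 0.2152 0.0321] q [ 0.28  0.32  1.62 -0.    1.2  -1.06] F [-0.6  0.2  0.1] open 0.0002
[[ 0.002 -0.973  0.231]
 [-0.001  0.231  0.973]
 [-1.    -0.002 -0.   ]]
```

View pics/sz4.png

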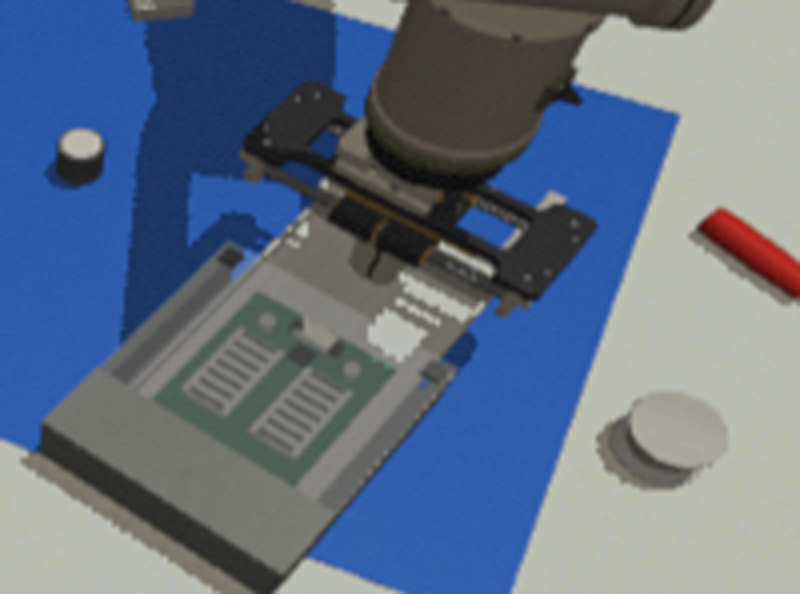

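jog_arm(
  targets=[
    [0.3,0.8,0,0,0,0,1],
    [0.3,1.6,0,0,0,0,1],
    [0.3,2.4,0,0,0,0,1],
    [0.3,3.2,0,0,0,0,1],
    [0.3,4,0,0,0,0,1],
  ],
)

```text
t: 8.02
tool_pos: [0.5354, 0.2246, 0.0295]
orientation: [-1.038, 1.309, 1.034]
force: [2.7, -1.0, 0.4]
opening: 0.0002
```

```bash
python3 -c "
from h import *
plan([.573-.974*.12,.216+.228*.12,.028],-13.2)
"
```

```text
sign 1 shift cm [ 0.13  8.15 -0.01] turn [-0.1 -0.   0.2]
sign -1 shift cm [ 0.13  8.15 -0.01] turn [179.9   0.2   0. ]
t 8.03 pos [0.5354 0.2246 0.0295] q [ 0.31  0.25  1.72 -0.    1.17 -1.03] F [ 2.7 -1.   0.4] open 0.0002
[[ 0.003 -0.973  0.23 ]
 [-0.001  0.23   0.973]
 [-1.    -0.003 -0.   ]]
```

jog_arm(
  targets=[
    [0,0.8,0,0,0,0,1],
    [0,1.6,0,0,0,0,1],
    [0,2.4,0,0,0,0,1],
    [0,3.2,0,0,0,0,1],
    [0,4,0,0,0,0,1],
  ],
)

```text
t: 8.65
tool_pos: [0.4961, 0.234, 0.0294]
orientation: [-1.038, 1.308, 1.034]
force: [2.6, 0.1, 0.9]
opening: 0.0005
```

jog_arm(
  targets=[
    [0,0.8,0,0,0,0,1],
    [0,1.6,0,0,0,0,1],
    [0,2.2,0,0,0,0,1],
    [0,2.8,0,0,0,0,1],
  ],
)

```text
t: 9.15
tool_pos: [0.4685, 0.2406, 0.0294]
orientation: [-1.038, 1.308, 1.034]
force: [2.5, 0.4, 0.4]
opening: 0.0006
```

```bash
python3 -c "
from h import *
plan([.573-.974*.12,.216+.228*.12,.028],-13.2)
"
```

```text
sign 1 shift cm [ 0.14  1.27 -0.02] turn [-0.1  0.   0.2]
sign -1 shift cm [ 0.14  1.27 -0.02] turn [179.9   0.3  -0. ]
t 9.15 pos [0.4685 0.2406 0.0294] q [ 0.38  0.11  1.87 -0.    1.16 -0.96] F [2.5 0.4 0.4] open 0.0006
[[ 0.003 -0.973  0.23 ]
 [-0.001  0.23   0.973]
 [-1.    -0.003  0.   ]]
```

Still sliding at about 2.5 N; continue gently to the stop.

jog_arm(
  targets=[
    [0,0.4,0,0,0,0,1],
    [0,0.7,0,0,0,0,1],
    [0,0.9,0,0,0,0,1],
  ],
)

```text
t: 9.52
tool_pos: [0.4615, 0.2423, 0.0295]
orientation: [-1.04, 1.305, 1.031]
force: [18.0, -2.5, -11.4]
opening: 0.0007
```

jog_arm(
  targets=[
    [0,0.2,0,0,0,0,1],
    [0,-0.5,0,0,0,0,1],
    [0,-1.8,0,0,0,0,1],
    [-3,-2,0,0,0,0,1],
    [-8,-2,0,0,0,0,1],
  ],
)

```text
t: 10.15
tool_pos: [0.4789, 0.2368, 0.1082]
orientation: [-1.039, 1.311, 1.033]
force: [0.7, 0.2, 0.4]
opening: 0.0002
```

jog_arm(
  targets=[
    [-6,0,0,0,0,0,1],
    [-12,0,0,0,0,0,1],
    [-12,4,0,0,0,0,1],
    [-12,6,0,0,0,0,1],
    [-12,6,0,0,0,0,1],
  ],
)

```text
t: 10.78
tool_pos: [0.4199, 0.2512, 0.2283]
orientation: [-1.039, 1.31, 1.035]
force: [0.7, -0.6, -0.2]
opening: 0.0005
```

```bash
python3 -c "
from h import *
snap(tag='j')
plan([.4,.25,.2],-13.2)
a=cv2.imread('pics/scene_j.png');cv2.imwrite('pics/sz5.png',cv2.resize(a[100:350,130:530],None,fx=2,fy=2,interpolation=cv2.INTER_CUBIC))"
```

```text
sign 1 shift cm [ 2.79  2.03 -0.55] turn [-0.2 -0.1  0.1]
sign -1 shift cm [ 2.79  2.03 -0.55] turn [179.8   0.2   0.2]
t 10.93 pos [0.421  0.2507 0.2279] q [ 0.43 -0.17  1.77 -0.    1.54 -0.9 ] F [-1.  -0.5  1.5] open 0.0002
[[ 0.001 -0.973  0.231]
 [-0.003  0.231  0.973]
 [-1.    -0.002 -0.003]]
```

View pics/sz5.png

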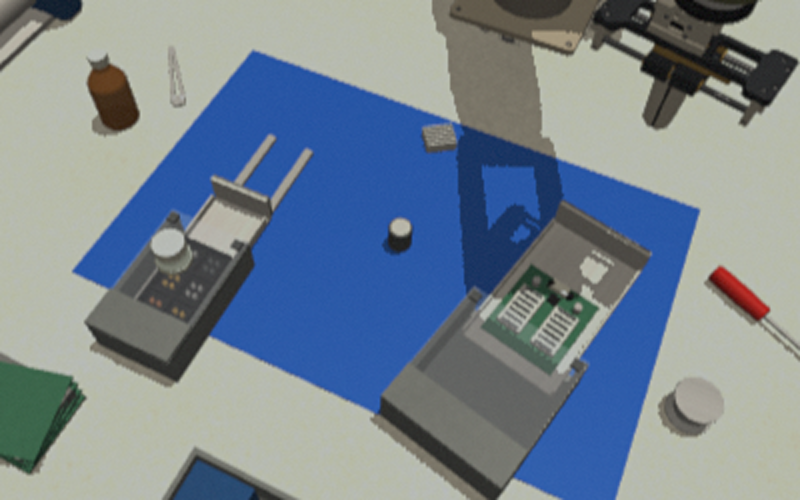

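View pics/top_j.png

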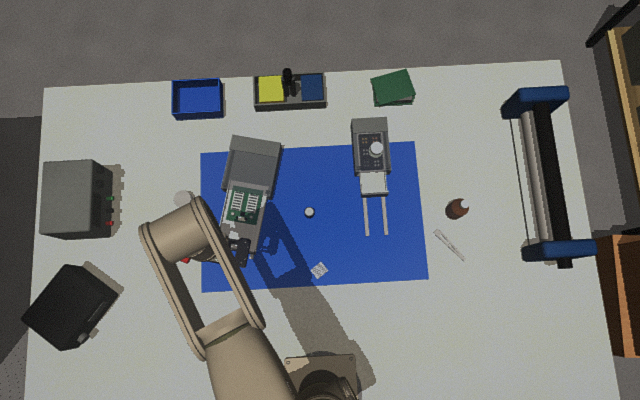

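```bash
python3 -c "
from h import *
s=load('scene','j');t=load('top','j')
e=np.array([np.cos(np.radians(13.2)),-np.sin(np.radians(13.2)),0]);F=np.array([.622,.2055,.055])
for u,v in [(410,201.5),(455,227.5)]:
  x=cast(s,u,v,.055); print(x.round(4),'out',((F-x)@e-.065).round(4))
for u,v in [(236.3,189),(265.8,200.5)]: print(cast(s,u,v,.055).round(4))
for u,v in [(362,193.5),(387,193)]: print('top N',cast(t,u,v,.055).round(4))
# bystander check: image difference outside trays
a=cv2.imread('pics/scene_a.png').astype(int);b=cv2.imread('pics/scene_j.png').astype(int)
for n,(x0,y0,x1,y1) in dict(cap=(320,203,340,230),hs=(340,160,360,178),jar=(203,212,226,232),driver=(483,230,540,285),bottle=(172,125,202,168),spool=(465,285,495,315),tweez=(212,122,224,155)).items(): print(n,np.abs(a-b)[y0:y1,x0:x1].mean().round(1))
"
```

```text
[0.4365 0.1851 0.055 ] out 0.1109
[0.4641 0.3115 0.055 ] out 0.1129
[ 0.5995 -0.2448  0.055 ]
[ 0.5981 -0.1554  0.055 ]
top N [ 0.5983 -0.1628  0.055 ]
top N [ 0.5952 -0.2421  0.055 ]
cap 4.5
hs 5.4
jar 7.6
driver 22.6
bottle 5.3
spool 6.8
tweez 7.4
```

```bash
python3 -c "
from h import *
b=cv2.imread('pics/scene_b.png').astype(int);c=cv2.imread('pics/scene_j.png').astype(int)
print(np.abs(b-c)[230:285,483:540].mean())
s=robot.read_state();print(s['tool_pos'],s['force'],s['dq'])
ticket.close_job()"
```

```text
3.7386496544391283
[0.42099474 0.25071423 0.22788334] [-1.00352491 -0.45253265  1.48081465] [-5.01299074e-03  5.72825784e-03 -7.45896577e-04 -3.68210593e-04
 -1.52015282e-05  3.57504319e-03]
the job is handed in; nothing more can be done
```

I handed the job in at about 11 s of the 51 s allowed. It reports no verdict, so the results below come from my own measurements.

- **Narrow tray:** I pushed it home on its facing with the closed fingertips until it met a firm stop at about 25 N. The scene and top cameras then put its lip within 2–7 mm of where I computed home to be. That spread is wider than the 6 mm allowance, so I rely on the firm stop as the proof that it is home.
- **Wide tray:** I hooked the closed fingers behind the lip and drew it out at about 2.5 N until it hit its stop at about 18 N. I measured it 111–113 mm out, against a nominal 110 mm. The fingers were kept about 40 mm or more clear of the circuit board throughout, and neither tray front was pinched.
- **Other things on the bench:** Comparing pictures from before and after shows all seven standing where they were. The screwdriver first showed a difference, which I put down to the arm's shadow at the start. A later picture without that shadow matched.
- **Arm:** It finished clear above the bench at a height of 0.23 m, touching nothing. The force reading was under 2 N, which is in line with the noise seen during free moves.

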